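# Centre the wobbly dropper bottle on the scale pan

## Robot

A 7-joint arm with a two-finger parallel gripper is mounted at the origin on the work surface. World frame = base frame: x ahead of the robot, y to its left, z up, the work surface at z = 0. Lengths are in m, angles in rad, forces in N, time in s.
With the tool pointing down it reaches from about 0.35 to 0.9 m from the base axis. Payload 8.1 kg.
Tool frame: the origin (TCP) lies at the centre of the arm's flange, where the gripper is bolted on; the fingertips stand 178 mm ahead of it and the grasp point (between the pads) lies 159 mm ahead of it; z points along the fingers, y is the direction in which the jaws open and shut (so a half turn about z gives the same grasp; the last joint's range is limited). The gripper opens to 92 mm and grips with 3 to 60 N. Pads are 19 mm wide; open, the fingers measure 130 mm over their backs; the gripper's body (75 mm by 190 mm) begins 47 mm behind the grasp point.
Start: joints at [1.085, 0.434, 0.025, 1.573, -0.012, 1.134, -0.075], TCP at [0.233, -0.58, 0.405] pointing down, gripper open.
Joint ranges: [-2.62, 2.62], [-0.44, 2.09], [-1.27, 1.32], [0.08, 2.57], [-1.32, 4.46], [0.12, 2], [-2.74, 2.74]. Speed limits (rad/s): [2.22, 2.22, 3.01, 3.01, 3.14, 3.14, 3.14].

## Interface

Orientations are given as a rotation vector (axis times angle).
In Python, from cell import arm, get_image, camera_model gives the robot as it stands. The module is installed in compiled form; this text tells all that it offers.
- The arm moves only by the shell command python3 -m pendant 'ROWS' [FORCE]. ROWS is JSON, a list that holds one entry, the list of rows, each a list of 7 numbers: the shift along the tool's x, y, z in mm, then the turn, a rotation vector about the tool's x, y, z in rad, then the closure, from -1 (fully open) to 1 (shut). In form: [[[x, y, z, rx, ry, rz, hand], ...]]. A call has 1 to 20 rows; each row is the pose to reach, as a shift and turn from the pose commanded when the call began, along the tool's axes at that moment; what a row does not reach only later rows make up. A row lasts 1/8 s, in which the tool goes at most 62.5 mm and 10.7 degrees, less where a joint would pass 70% of its speed; a pose out of reach is approached as far as the arm can. A call with a gripper value outside its range is refused whole. The fingers move at their own pace and stop on an object; FORCE is the grip in N (left out, the last holds). Time passes only in rows, so rows that repeat a pose let the fingers close. It gives the time, the measured TCP pose, the force and the opening at its end, in the units of the state.
- arm.observe(): the state, without advancing time (a new reading comes with each control period).
- get_image(name): name is "scene" or "side" or "wrist"; returns the picture (480x640x3 uint8, red, green, blue); there is no depth.
- camera_model(name): a dict with "fx", "fy", "cx", "cy" (pixels), "k1" (the pictures are not rectified: a ray, as slopes to the right and down, at radius r is drawn at 1 + k1 r^2 times it, then the intrinsics apply), "position" and "orientation" of the camera in the world; the wrist camera has in their place "T_tool_cam" (4x4, takes a point from camera to tool coordinates, whose origin is the TCP and whose axes are the flange's). Camera axes: x right, y down, z forward; pixel columns grow to the right and rows downward; lengths in m; the calibration is good to about 2 mm. A picture is of the moment at which its call begins: read the wrist's pose just before it. camera_model takes no time and is no camera call.
- arm.sign_off(): hands the job in, once; it reports no verdict.
The state is a dict: "clock": time; "joints": joint angles; "dq": joint speeds; "joint_efforts": joint torques, N m; "position": TCP position; "ee_rot": TCP orientation; "force": force on the tool from outside, world axes, zero at the start; "ft_torque": the same for the moment, N m; "width": opening from 0.0 (shut) to 1.0 (fully open).
Only numpy, scipy, OpenCV 4.12 (cv2) and the standard library are available. Lean on these libraries where they do the work, as an engineer would, in place of code of your own. Each camera call takes 0.05 s, during which the arm holds its last target.

## Task

The dropper bottle stands off to one side of the scale's round pan: with gentle nudges of the fingertips bring it to the middle, standing upright inside the dark ring on the pan, and then, with the hand off the bottle, press the key on the scale's front panel fully down and let it go. Only touch the bottle, do not pinch it, lift it or knock it over; leave the other things on the table where they are.

Things in the scene. Friction and masses are not known exactly. Their poses are not given: they have to be found in the camera images.
- scale: (All sizes here in mm.) Low white bench scale, fixed to the table, 240 (x) x 160 (y) x 38 high. Origin: centre of its underside, at table height. Its own x points from the key panel (its front, at -x, turned towards the robot) to the pan.
- pan: Round flat steel pan without a rim, diameter 108, fixed on top of the scale, its centre 50 behind the scale's centre (scale frame x = +50, y = 0). Origin: on the pan's axis, 22 below the pan's flat top. Its yaw has no meaning. On the top a thin dark ring (outer diameter 54, inner 48, flat) is drawn round the centre.
- pan_center (a point): Centre of the pan's flat top face and of the dark ring, 60 above the table.
- bottle: Amber dropper bottle with black collar and rubber bulb, round, 64 mm tall, 55 to 115 g. Flat foot of diameter 20; belly of diameter 40 at 13 to 19 above the foot; collar of diameter 21 at 40 to 49. Origin: centre of the foot's underside; z up its axis. Starts upright, 22 to 30 off the pan's centre, any way. Slides if pushed slowly at the belly (under 1 N); topples if pushed high. 8 N is too hard.
- key (a joint): Travel of the round push key on the scale's front panel, 0 up, 0.006 (m) fully down; a spring needs 4 N at full travel and brings it back.
- key_top (a point): Centre of the key's round top (diameter 24), which is pressed straight down; the key is on the front panel at scale frame x = -82, y = -30 mm.
- jar: Bystander: white screw jar, diameter 48, 62 tall, standing on the table to the left of the scale. Origin: centre of its underside.
- spray: Bystander: amber spray bottle with white head, diameter 66, 185 tall, standing on the table to the right of the scale. Origin: centre of its underside.
- syringe: Bystander: clear empty syringe without needle, lying on the table between scale and spray bottle, about 120 long, 32 wide, 20 high. Origin: under its middle, at table height; x along it.
Not all that is in view belongs to the job. There is more than one size of the bottle; the job needs the largest.

How it is judged:
By the outcome, as a careful person would: the job done as asked, in the order asked, and still so for the second after the job is handed in, with the robot touching nothing.
It also fails if it takes over 54 s, if anything falls off the work surface, if the arm or the gripper's body presses on something with over 40 N, if the wrist force passes 120 N, or if a joint passes its speed limit or range.

## Working session

There is one attempt and no reset: what is moved stays moved. The work goes in short steps, Python scripts to look and compute and a shell command to move; the robot and the scene stay as the last step left them, time stands still between calls to the robot, and variables do not carry over. Pictures are saved under pics/ and viewed, and the job is handed in when it is done.

```bash
mkdir -p pics
python3 - <<'E'
from cell import arm,get_image,camera_model
import cv2
s=arm.observe();print({k:s[k] for k in('clock','position','ee_rot','force','width')})
for n in('scene','side','wrist'):
    print(n,camera_model(n))
    cv2.imwrite(f'pics/{n}0.png',get_image(n)[:,:,::-1])
E
```

```text
{'clock': 0.0, 'position': array([ 0.23332779, -0.57955674,  0.40393317]), 'ee_rot': array([-3.08274614e+00, -5.97154525e-01,  6.50607069e-04]), 'force': array([ 0.10650529,  0.55912416, -0.55014014]), 'width': 1.0004419168633292}
scene {'fx': 478.2628916908341, 'fy': 478.2628916908341, 'cx': 317.8709981359324, 'cy': 240.2258392336821, 'k1': 0.04033406841866656, 'position': array([1.05280236, 0.21943781, 0.62083234]), 'orientation': array([-1.39420881, -2.19263711,  0.84237719])}
side {'fx': 469.2517344143151, 'fy': 469.2517344143151, 'cx': 318.2176962307675, 'cy': 246.2495459401471, 'k1': -0.09816143814161302, 'position': array([0.24593749, 0.44730997, 0.65935357]), 'orientation': array([-0.90033676,  2.57635313, -1.01414167])}
wrist {'fx': 382.9831143569805, 'fy': 382.9831143569805, 'cx': 323.2361243574553, 'cy': 237.74300988130184, 'k1': -0.06568005049789358, 'T_tool_cam': array([[ 4.06364044e-05, -9.69424946e-01, -2.45388005e-01,
         6.53959701e-02],
       [ 9.99999733e-01, -1.39712728e-04,  7.17546881e-04,
        -2.03824640e-04],
       [-7.29891673e-04, -2.45387968e-01,  9.69424681e-01,
         1.97382287e-02],
       [ 0.00000000e+00,  0.00000000e+00,  0.00000000e+00,
         1.00000000e+00]])}
```

View pics/scene0.png

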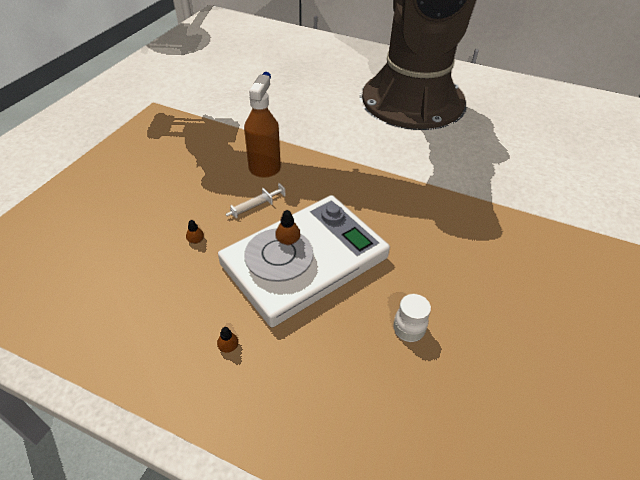

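View pics/side0.png

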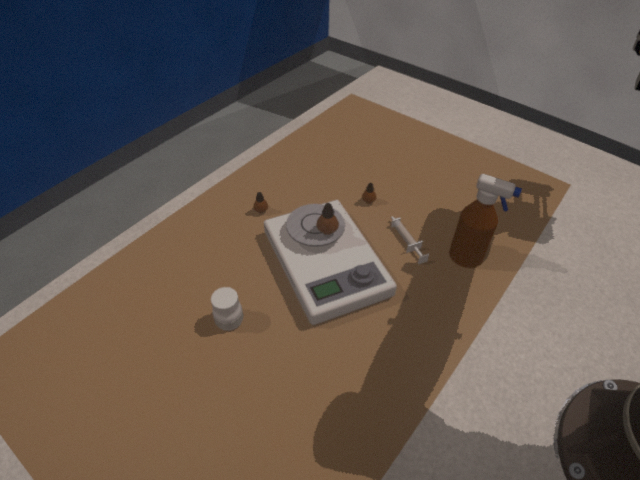

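View pics/wrist0.png

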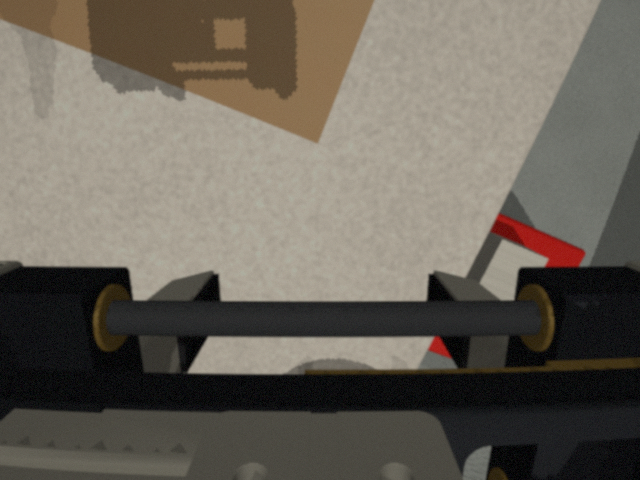

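The scene view shows three amber dropper bottles: (288,228) on the pan, (195,233) and (228,340) on the table. The one on the pan is the largest and the only one off-centre on the pan, so it fits. I'll confirm it in an enlarged crop.

```bash
cat > h.py <<'E'
import numpy as np,cv2
from scipy.spatial.transform import Rotation as R
from cell import arm,get_image,camera_model
def cam(n,s=None):
    m=camera_model(n)
    if n=='wrist':
        s=s or arm.observe();T=m['T_tool_cam'];Rt=R.from_rotvec(s['ee_rot']).as_matrix()
        return m,Rt@T[:3,3]+s['position'],Rt@T[:3,:3]
    return m,np.array(m['position']),R.from_rotvec(m['orientation']).as_matrix()
def ray(c,u,v):
    m,p,Q=c;d=np.array([(u-m['cx'])/m['fx'],(v-m['cy'])/m['fy']]);x=d.copy()
    for _ in range(20): x=d/(1+m['k1']*(x@x))
    return p,Q@np.r_[x,1]
def onz(c,u,v,z):
    p,d=ray(c,u,v);return p+d*(z-p[2])/d[2]
def proj(c,P):
    m,p,Q=c;q=Q.T@(np.array(P)-p);x=q[:2]/q[2];x=x*(1+m['k1']*(x@x));return x*m['fx']+[m['cx'],m['cy']]
def tri(c1,a,c2,b):
    p,d=ray(c1,*a);q,e=ray(c2,*b);t=np.linalg.lstsq(np.c_[d,-e],q-p,rcond=None)[0]
    A=p+d*t[0];B=q+e*t[1];return (A+B)/2,np.linalg.norm(A-B)
def crop(img,x,y,w,h,f,name):
    c=img[y:y+h,x:x+w,::-1];cv2.imwrite(name,cv2.resize(c,None,fx=f,fy=f,interpolation=cv2.INTER_CUBIC))
E
python3 - <<'E'
import cv2
from h import *
a=cv2.imread('pics/scene0.png')[:,:,::-1];b=cv2.imread('pics/side0.png')[:,:,::-1]
crop(a,170,180,230,150,3.4,'pics/sc1.png');crop(b,240,170,180,150,4,'pics/si1.png')
E
```

```text
(no output)
```

View pics/sc1.png

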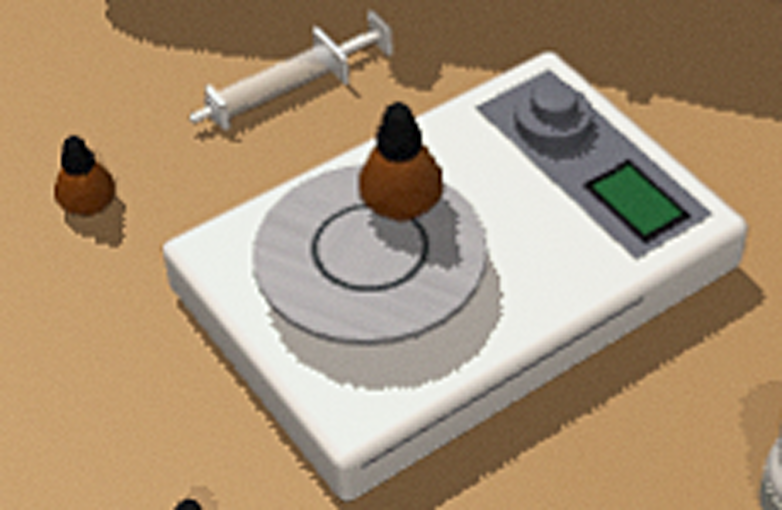

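View pics/si1.png

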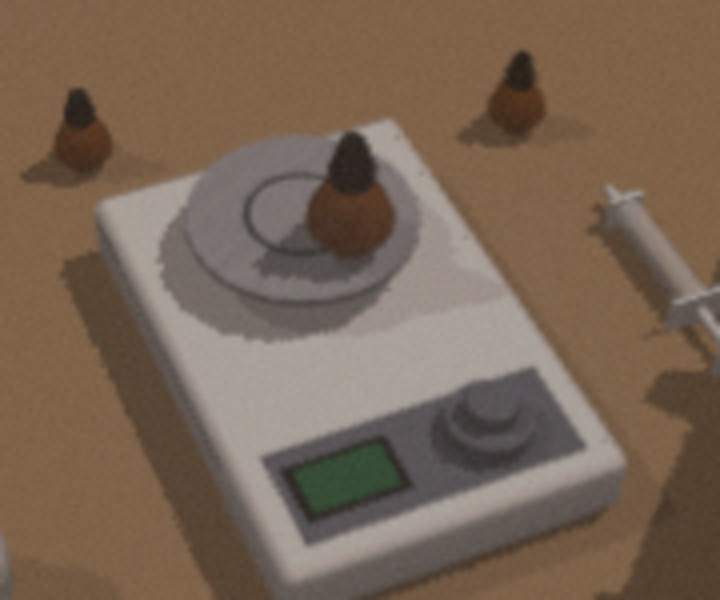

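Run:
```python
from h import *
a=cv2.imread('pics/scene0.png');b=cv2.imread('pics/side0.png')
C={'scene':cam('scene'),'side':cam('side')}
s0=lambda x,y:(x/3.4+170-.35,y/3.4+180-.35); s1=lambda x,y:(x/4+240-.37,y/4+170-.37)
P=lambda n,p,q:print(n,*[np.round(v*1000,1) for v in tri(C['scene'],s0(*p),C['side'],s1(*q))])
P('key',(557,98),(493,400)); P('bulbtop',(399,104),(354,134)); P('ringc',(370,248),(303,213))
P('belly',(401,180),(351,213))
for n,r in(('scene',s0(370,248)),('side',s1(303,213))): print(n,'ring z60',onz(C[n],*r,.06))
print('key z50',[onz(C['scene'],*s0(557,98),z) for z in(.045,.05,.055)],[onz(C['side'],*s1(493,400),z) for z in(.045,.05,.055)])
# panel corners at z .038
for n,f,L in(('scene',s0,[(477,104),(548,70),(712,213),(641,258)]),('side',s1,[(583,447),(537,368),(264,458),(305,545)])):
    print(n,[np.round(onz(C[n],*f(*p),.038)*1000,1)[:2] for p in L])
for n,im,bx in(('scene',a,(270,205,310,250)),('side',b,(310,195,345,240))):
    hsv=cv2.cvtColor(im,cv2.COLOR_BGR2HSV);m=((hsv[...,0]<15)&(hsv[...,1]>120)&(hsv[...,2]<190)).astype(np.uint8)
    m2=np.zeros_like(m);m2[bx[1]:bx[3],bx[0]:bx[2]]=m[bx[1]:bx[3],bx[0]:bx[2]]
    for y in range(bx[1],bx[3]):
        xs=np.where(m2[y])[0]
        if len(xs)>8: print(n,y,xs[0],xs[-1],end='; ')
    print()
```

```text
key [494.9   2.5  56.2] 3.5
bulbtop [596.4 -32.  124.4] 2.2
ringc [625.7 -34.4  57.4] 2.8
belly [597.1 -32.4  76.6] 2.7
scene ring z60 [ 0.62849087 -0.03179309  0.06      ]
side ring z60 [ 0.6242623  -0.03405707  0.06      ]
key z50 [array([4.85109057e-01, 3.95772760e-05, 4.50000000e-02]), array([0.49003839, 0.00194463, 0.05      ]), array([0.49496771, 0.00384968, 0.055     ])] [array([ 0.49957359, -0.00789072,  0.045     ]), array([ 0.49750934, -0.004186  ,  0.05      ]), array([ 4.95445089e-01, -4.81291548e-04,  5.50000000e-02])]
scene [array([500.4, -38.2]), array([460.6, -15.5]), array([519.9,  97.7]), array([561.9,  77.1])]
side [array([457.8, -15.6]), array([497.8, -40.3]), array([559.5,  73.4]), array([518.3,  97.6])]
scene 226 279 296; scene 227 278 297; scene 228 278 297; scene 229 277 298; scene 230 277 299; scene 231 276 299; scene 232 276 299; scene 233 276 299; scene 234 276 299; scene 235 276 299; scene 236 276 299; scene 237 276 299; scene 238 277 298; scene 239 277 297; scene 240 278 296; scene 241 280 295; scene 242 281 293; scene 243 283 292; 
side 218 321 335; side 219 319 335; side 220 320 336; side 221 318 336; side 222 318 337; side 223 318 337; side 224 319 337; side 225 318 337; side 226 319 336; side 227 326 336; side 228 322 336; side 229 321 335;
```

```bash
cat >> h.py <<'E'
def plan(target,yaw_deg,s=None):
    "shift in tool axes (mm) and turn (rotvec) for tool-down pose with tool x at world yaw"
    s=s or arm.observe();Rt=R.from_rotvec(s['ee_rot']);y=np.deg2rad(yaw_deg)
    T=R.from_matrix(np.array([[np.cos(y),np.sin(y),0],[np.sin(y),-np.cos(y),0],[0,0,-1]]))
    print('shift',np.round(Rt.inv().apply(np.array(target)-s['position'])*1000,1),'turn',np.round((Rt.inv()*T).as_rotvec(),3))
E
python3 - <<'E'
from h import *
c,d=cam('scene'),cam('side')
print('spray head',tri(c,(262,88),d,(495,186)),'base',onz(c,263,165,0),onz(d,470,250,0.02))
print('jar top',tri(c,(415,305),d,(225,298)))
print('syr',onz(c,230,214,.01),onz(c,283,190,.01))
plan((.535,-.032,.36),-2)
E
```

```text
spray head (array([ 0.37776122, -0.19337308,  0.17282931]), np.float64(0.004522630848825233)) base [ 0.38502494 -0.19926318  0.        ] [ 0.37980516 -0.19165748  0.02      ]
jar top (array([0.63093113, 0.18858674, 0.05871929]), np.float64(0.001608097217123591))
syr [ 0.54610956 -0.17719192  0.01      ] [ 0.44565392 -0.1210782   0.01      ]
shift [ 484.3 -395.3   44.5] turn [-0.001  0.     0.418]
```

```bash
python3 -m pendant '[[[45,-36,0,0,0,0.04,-1],[90,-72,0,0,0,0.08,-0.5],[135,-108,0,0,0,0.12,0],[180,-144,0,0,0,0.16,0.48],[225,-180,0,0,0,0.2,0.48],[270,-216,0,0,0,0.24,0.48],[315,-252,0,0,0,0.28,0.48],[360,-288,0,0,0,0.32,0.48],[400,-324,0,0,0,0.36,0.48],[440,-360,0,0,0,0.4,0.48],[470,-384,0,0,0,0.418,0.48],[484,-395,10,0,0,0.418,0.48],[484,-395,25,0,0,0.418,0.48],[484,-395,44,0,0,0.418,0.48],[484,-395,44,0,0,0.418,0.48],[484,-395,44,0,0,0.418,0.48]]]' 10
python3 - <<'E'
from h import *
s=arm.observe();print(s['clock'],s['position'],s['ee_rot'],s['width'],s['force'])
plan((.535,-.032,.245),-2)
cv2.imwrite('pics/w2.png',get_image('wrist')[:,:,::-1])
E
```

```text
clock: 2.15
position: [0.5346, -0.0339, 0.3608]
ee_rot: [3.141, -0.058, -0.0]
force: [-0.4, -0.0, -0.0]
width: 0.262
2.15 [ 0.53464809 -0.03386567  0.36081846] [ 3.14058597e+00 -5.80075521e-02 -3.79030256e-04] 0.2624262264629733 [-0.35841045 -0.01552933 -0.03306038]
shift [  0.3  -1.9 115.8] turn [ 0.     0.    -0.002]
```

View pics/w2.png

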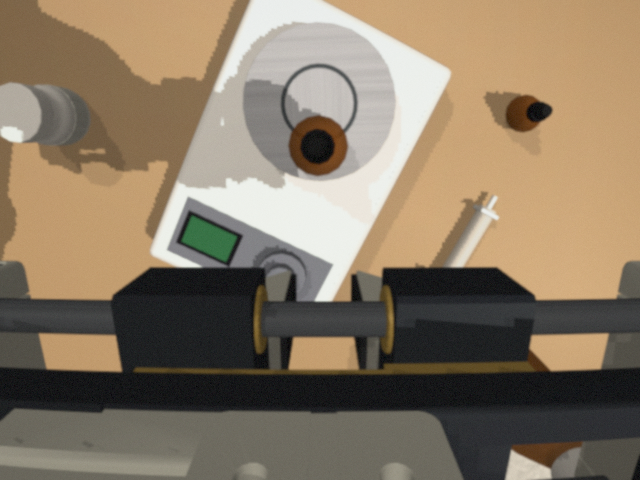

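The wrist view shows the pan straight ahead: ring centre about (319,103), belly centre about (318,146), bulb (318,146), key at about (285,275).

Run:
```python
from h import *
c=cam('wrist')
print('ring',onz(c,319.2,103,.06),'belly',onz(c,318,146,.08),'bulb',onz(c,318,146,.12))
print(proj(c,(.597,-.032,.076)))
plan((.540,-.0325,.246),-2)
```

```text
ring [ 0.62670497 -0.03428907  0.06      ] belly [ 0.59736294 -0.03253621  0.08      ] bulb [ 0.59778773 -0.0330409   0.12      ]
[317.30141461 146.51010953]
shift [  5.1  -1.3 115.1] turn [ 0.    -0.001 -0.002]
```

```bash
python3 -m pendant '[[[0,-3.7,30,0,0,0,0.48],[0,-3.7,65,0,0,0,0.48],[0,-3.7,95,0,0,0,0.48],[0,-3.7,110,0,0,0,0.48],[0,-3.7,116.5,0,0,0,0.48],[5,-3.7,116.5,0,0,0,0.48],[12,-3.7,116.5,0,0,0,0.48],[19,-3.7,116.5,0,0,0,0.48],[25,-3.7,116.5,0,0,0,0.48],[29,-3.7,116.5,0,0,0,0.48],[31,-3.7,116.5,0,0,0,0.48],[31,-3.7,116.5,0,0,0,0.48]]]'
python3 - <<'E'
from h import *
cv2.imwrite('pics/w3.png',get_image('wrist')[:,:,::-1])
crop(get_image('scene'),200,130,200,150,4,'pics/sc3.png')
E
```

```text
clock: 3.7
position: [0.566, -0.03, 0.2442]
ee_rot: [3.141, -0.055, -0.0]
force: [0.3, 0.0, -0.0]
width: 0.263
```

View pics/w3.png

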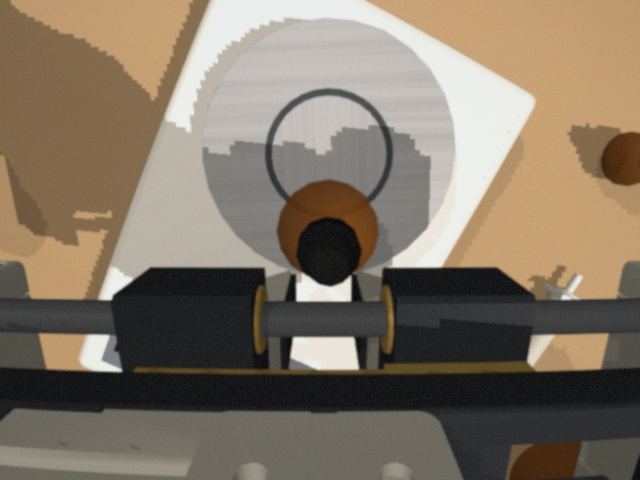

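View pics/sc3.png

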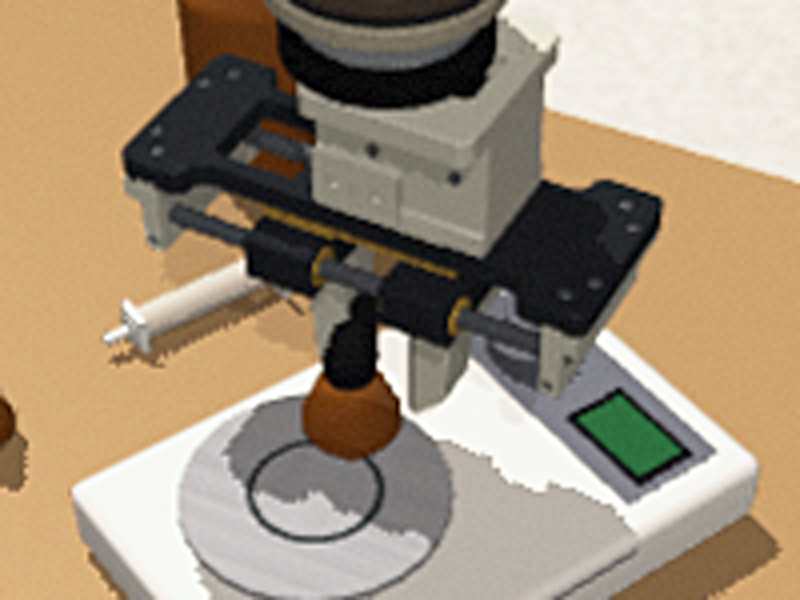

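The belly at (328,230) is centred between the fingertips and upright; the ring is at (329,151). Pushing slowly now.

```bash
python3 -m pendant '[[[1.5,0,0,0,0,0,0.48],[3,0,0,0,0,0,0.48],[4.5,0,0,0,0,0,0.48],[6,0,0,0,0,0,0.48],[7.5,0,0,0,0,0,0.48],[9,0,0,0,0,0,0.48],[10.5,0,0,0,0,0,0.48],[12,0,0,0,0,0,0.48],[13.5,0,0,0,0,0,0.48],[15,0,0,0,0,0,0.48],[16.5,0,0,0,0,0,0.48],[18,0,0,0,0,0,0.48],[18,0,0,0,0,0,0.48],[18,0,0,0,0,0,0.48]]]'
python3 - <<'E'
from h import *
c=cam('wrist');print(proj(c,(.6265,-.034,.06)))
w=get_image('wrist');cv2.imwrite('pics/w4.png',w[:,:,::-1])
crop(get_image('scene'),200,130,200,150,4,'pics/sc4.png')
E
```

```text
clock: 5.55
position: [0.584, -0.0307, 0.2442]
ee_rot: [3.141, -0.055, 0.0]
force: [-0.3, -1.0, -0.7]
width: 0.26
[327.46763493 195.49546897]
```

View pics/w4.png

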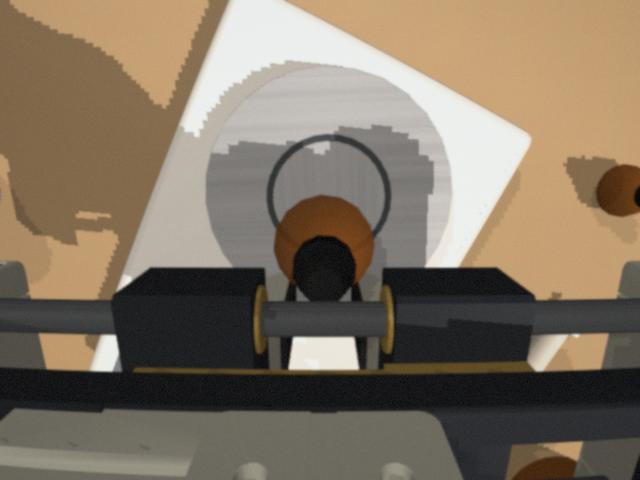

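View pics/sc4.png

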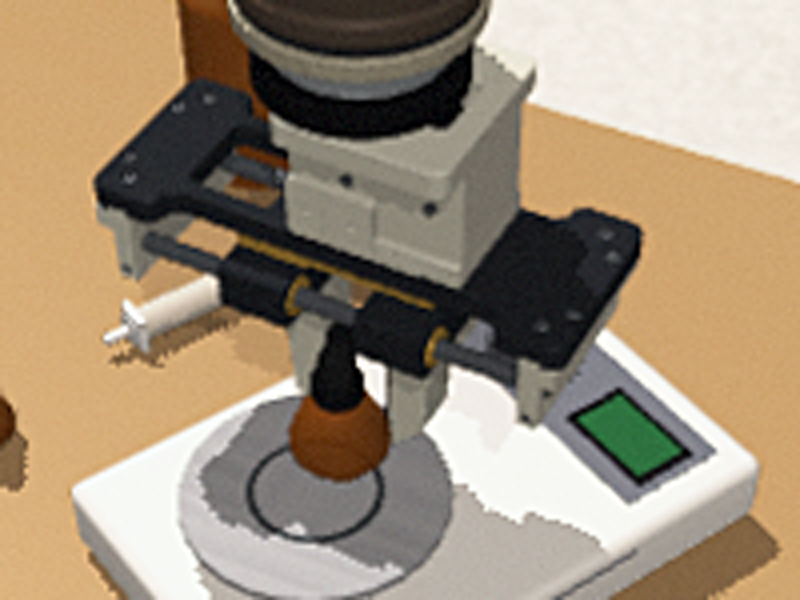

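Run:
```python
from h import *
c=cam('wrist')
print('ring',onz(c,329,194,.06),[ (z,onz(c,324,245,z)) for z in(.074,.08)],'bulb',onz(c,324,268,.12), proj(c,(.6095,-.0325,.076)))
w=cv2.imread('pics/w4.png');hsv=cv2.cvtColor(w,cv2.COLOR_BGR2HSV)
m=((hsv[...,0]<15)&(hsv[...,1]>120)&(hsv[...,2]<160))
for y in range(196,262,6):
    xs=np.where(m[y,260:390])[0]+260;print(y,xs[0] if len(xs) else 0,xs[-1] if len(xs) else 0)
```

```text
ring [ 0.62707555 -0.03469362  0.06      ] [(0.074, array([ 0.60820853, -0.0318413 ,  0.074     ])), (0.08, array([ 0.60984608, -0.03188176,  0.08      ]))] bulb [ 0.61391746 -0.03191313  0.12      ] [325.54175367 243.15383437]
196 319 325
202 300 346
208 292 356
214 286 361
220 283 365
226 278 369
232 277 371
238 276 372
244 275 373
250 275 372
256 277 371
```

```bash
python3 -m pendant '[[[1.5,0.1,0,0,0,0,0.48],[3,0.3,0,0,0,0,0.48],[4.5,0.5,0,0,0,0,0.48],[6,0.7,0,0,0,0,0.48],[7.5,0.9,0,0,0,0,0.48],[9,1.1,0,0,0,0,0.48],[10.5,1.3,0,0,0,0,0.48],[12,1.5,0,0,0,0,0.48],[13.5,1.6,0,0,0,0,0.48],[15,1.6,0,0,0,0,0.48],[16,1.6,0,0,0,0,0.48],[17,1.6,0,0,0,0,0.48],[17,1.6,0,0,0,0,0.48],[17,1.6,0,0,0,0,0.48]]]'
python3 - <<'E'
from h import *
s=arm.observe()
w=get_image('wrist');c=cam('wrist',s);cv2.imwrite('pics/w5.png',w[:,:,::-1])
hsv=cv2.cvtColor(w,cv2.COLOR_RGB2HSV)
m=((hsv[...,0]<15)&(hsv[...,1]>120)&(hsv[...,2]<160))
for y in range(196,262,6):
    xs=np.where(m[y,260:390])[0]+260;print(y,xs[0] if len(xs) else 0,xs[-1] if len(xs) else 0)
print(proj(c,(.6267,-.0343,.06)),proj(c,(.6267,-.0343,.076)))
E
```

```text
clock: 7.4
position: [0.6009, -0.0328, 0.2442]
ee_rot: [3.141, -0.055, 0.0]
force: [-0.2, -0.2, -0.8]
width: 0.261
196 320 322
202 301 346
208 293 356
214 286 360
220 283 365
226 279 368
232 277 370
238 276 372
244 275 373
250 274 372
256 276 371
[324.45968024 233.27844702] [324.61495374 242.59775284]
```

View pics/w5.png

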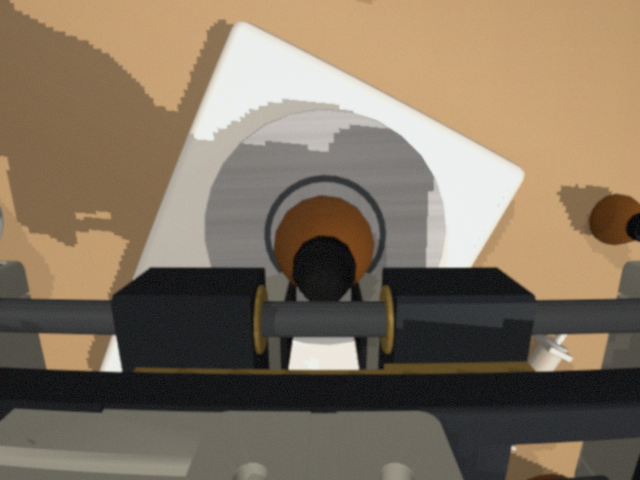

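```bash
python3 -m pendant '[[[-1.5,0,0,0,0,0,0.48],[-4,0,0,0,0,0,0.48],[-8,0,0,0,0,0,0.48],[-14,0,0,0,0,0,0.48],[-22,0,0,0,0,0,0.48],[-32,0,0,0,0,0,0.48],[-44,0,0,0,0,0,0.48],[-56,0,-10,0,0,0,0.48],[-68,0,-40,0,0,0,0.48],[-85,0,-80,0,0,0,0.48],[-105,-10,-110,0,0,0,0.48],[-120,-20,-120,0,0,0,0.48],[-130,-30,-120,0,0,0,0.48],[-130,-30,-120,0,0,0,0.48],[-130,-30,-120,0,0,0,0.48]]]'
python3 - <<'E'
from h import *
s=arm.observe()
w=get_image('wrist');cv2.imwrite('pics/w6.png',w[:,:,::-1])
crop(get_image('scene'),200,160,200,150,4,'pics/sc6.png')
crop(get_image('side'),240,170,180,150,4,'pics/si6.png')
E
```

```text
clock: 9.32
position: [0.4723, 0.0015, 0.3633]
ee_rot: [3.141, -0.055, -0.002]
force: [0.7, -0.0, -0.6]
width: 0.266
```

View pics/w6.png

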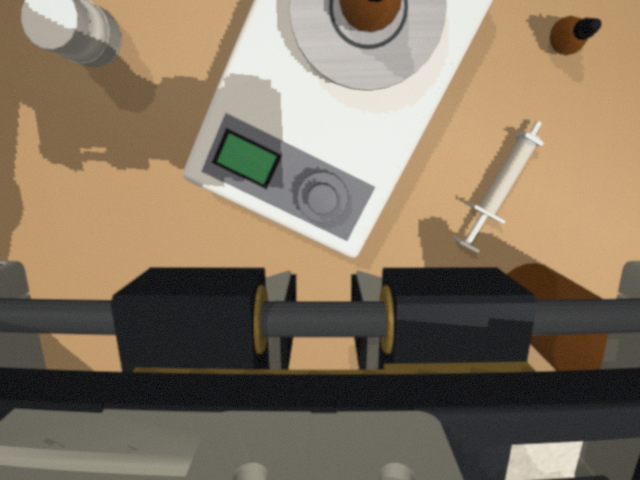

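View pics/sc6.png

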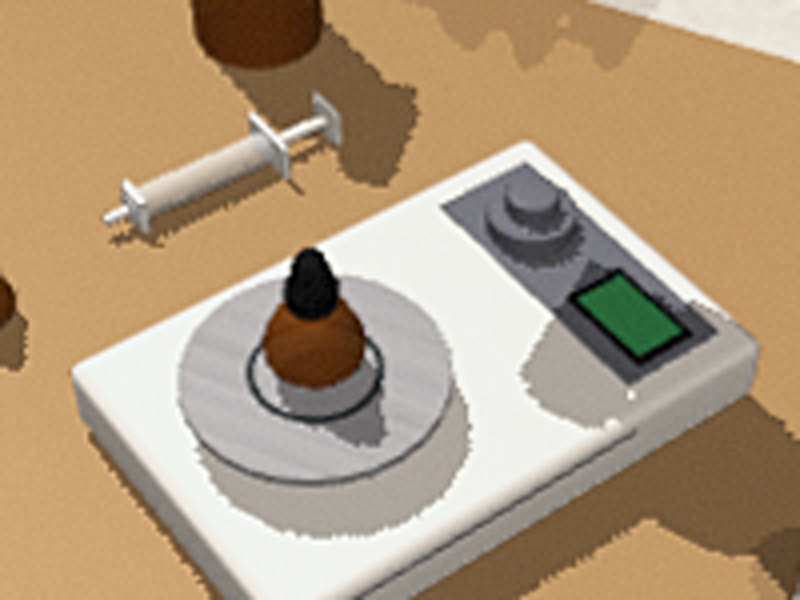

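View pics/si6.png

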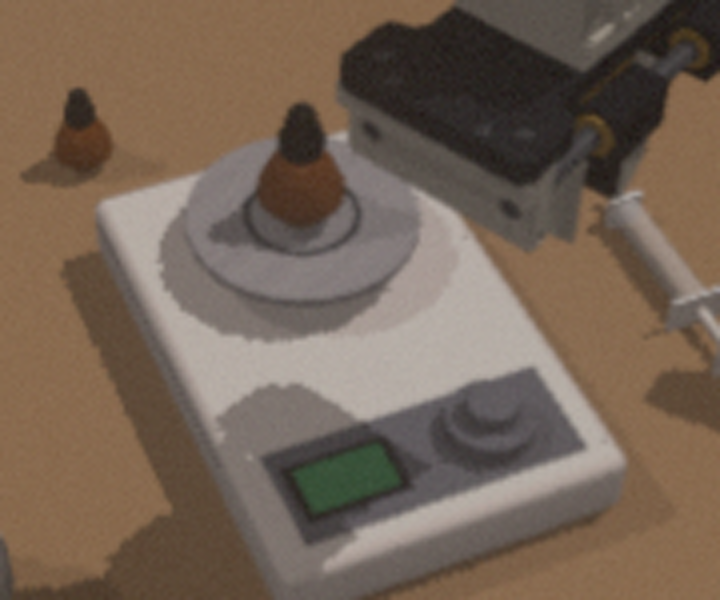

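Run:
```python
from h import *
c,d,w=cam('scene'),cam('side'),cam('wrist')
f=lambda x,y:(x/4+200-.37,y/4+160-.37);g=lambda x,y:(x/4+240-.37,y/4+170-.37)
print('bulb',tri(c,f(311,252),d,g(301,105)),'belly',tri(c,f(315,338),d,g(301,186)))
print('ring',tri(c,f(315,371),d,g(302,213)))
print('keyscene-wrist',tri(c,f(533,195),w,(322,196)),tri(c,f(533,195),d,g(493,400)),tri(d,g(493,400),w,(322,196)))
print('wrist key z55',onz(w,322,196,.055))
im=cv2.imread('pics/w6.png')[:,:,::-1];crop(im,260,140,130,110,6,'pics/w6k.png')
crop(cv2.imread('pics/si0.png') if 0 else cv2.imread('pics/side0.png')[:,:,::-1],340,255,45,35,16,'pics/si6k.png')
```

```text
bulb (array([ 0.62567512, -0.03273863,  0.12421491]), np.float64(0.0019992880920911304)) belly (array([ 0.6253502 , -0.03323154,  0.07638259]), np.float64(0.0010749842750499444))
ring (array([ 0.62587073, -0.03422132,  0.05781053]), np.float64(0.002096297731869633))
keyscene-wrist (array([0.49675089, 0.00226447, 0.056036  ]), np.float64(0.002204113231637081)) (array([0.49507861, 0.00179426, 0.05587125]), np.float64(0.0026867808180081765)) (array([0.49617524, 0.00057942, 0.05537116]), np.float64(0.002341118507532096))
wrist key z55 [0.49707643 0.00127323 0.055     ]
```

View pics/w6k.png

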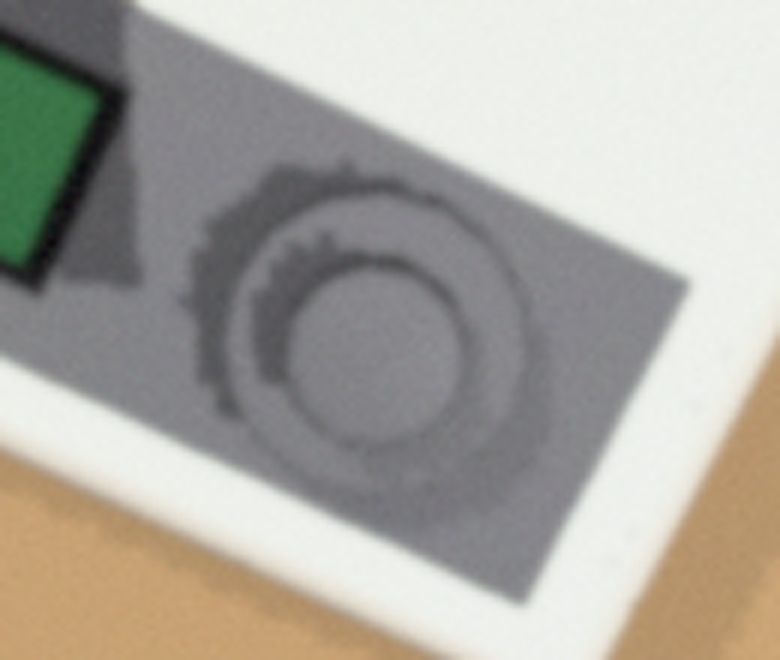

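View pics/si6k.png

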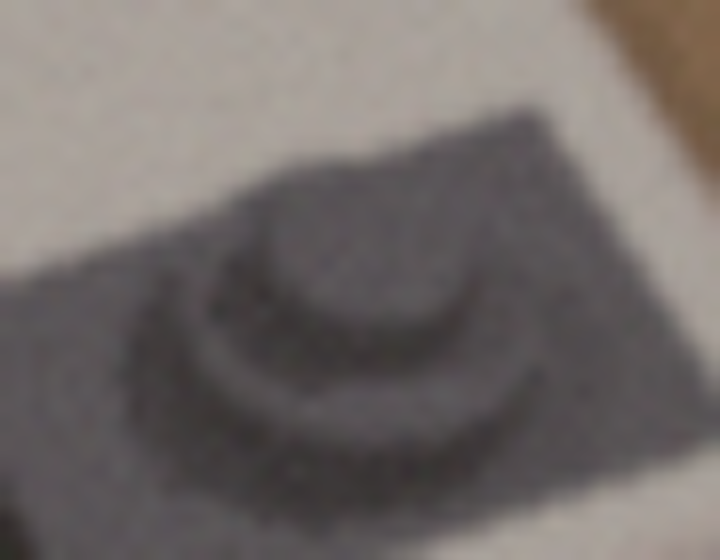

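```bash
python3 - <<'E'
from h import *
plan((.496,.0015,.242),-2)
E
python3 -m pendant '[[[10,1,0,0,0,0,1],[20,1,10,0,0,0,1],[23.7,1,40,0,0,0,1],[23.7,1,75,0,0,0,1],[23.7,1,105,0,0,0,1],[23.7,1,117,0,0,0,1],[23.7,1,121,0,0,0,1],[23.7,1,121,0,0,0,1],[23.7,1,121,0,0,0,1]]]' 10
python3 - <<'E'
from h import *
cv2.imwrite('pics/w7.png',get_image('wrist')[:,:,::-1])
crop(get_image('scene'),260,140,140,105,5,'pics/sc7.png');crop(get_image('side'),300,210,120,90,6,'pics/si7.png')
s=arm.observe();print(s['position'],s['force'],s['width'])
E
```

```text
shift [ 23.7  -1.  121.6] turn [ 0.     0.001 -0.001]
clock: 10.6
position: [0.4962, -0.0001, 0.2441]
ee_rot: [-3.141, 0.056, -0.003]
force: [-0.2, -0.4, 0.3]
width: 0.006
[ 4.95943601e-01 -1.19757031e-04  2.43857172e-01] [ 0.07423222 -0.08932047 -0.49430523] 0.006381087879360919
```

View pics/sc7.png

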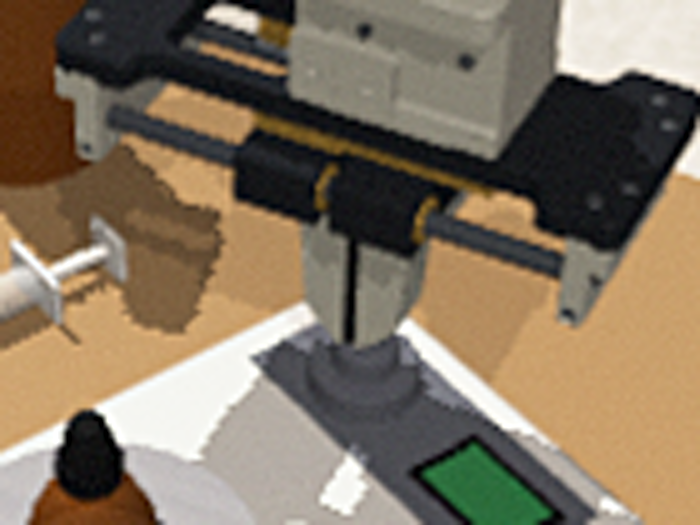

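View pics/si7.png

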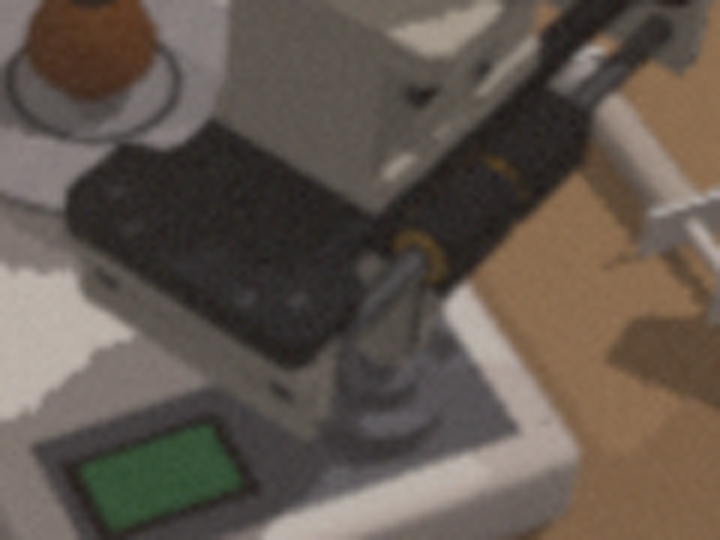

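Shut fingertips sit directly above the key; I'll correct y by 1.6 mm and press in steps, watching the force.

```bash
python3 -m pendant '[[[0,-1.6,2,0,0,0,1],[0,-1.6,5,0,0,0,1],[0,-1.6,8,0,0,0,1],[0,-1.6,9,0,0,0,1],[0,-1.6,10,0,0,0,1],[0,-1.6,11,0,0,0,1],[0,-1.6,12,0,0,0,1],[0,-1.6,12,0,0,0,1]]]'; python3 -m pendant '[[[0,0,1,0,0,0,1],[0,0,2,0,0,0,1],[0,0,2,0,0,0,1],[0,0,2,0,0,0,1]]]';python3 -m pendant '[[[0,0,1,0,0,0,1],[0,0,1,0,0,0,1],[0,0,1,0,0,0,1]]]'
```

```text
clock: 11.75
position: [0.4959, 0.0017, 0.2321]
ee_rot: [3.141, -0.055, 0.001]
force: [-4.0, 1.6, 16.1]
width: 0.005
clock: 12.25
position: [0.4959, 0.0017, 0.2315]
ee_rot: [3.141, -0.055, 0.003]
force: [-9.7, 0.9, 38.8]
width: 0.001
clock: 12.62
position: [0.4959, 0.0018, 0.2313]
ee_rot: [3.141, -0.055, 0.003]
force: [-13.7, 0.0, 50.2]
width: 0.007
```

```bash
python3 -m pendant '[[[0,0,-2,0,0,0,1],[0,0,-2.5,0,0,0,1]]]'
python3 - <<'E'
from h import *
crop(get_image('scene'),290,180,90,68,8,'pics/sc8.png');crop(get_image('side'),330,240,75,56,10,'pics/si8.png')
cv2.imwrite('pics/w8.png',get_image('wrist')[:,:,::-1])
E
```

```text
clock: 12.88
position: [0.4958, 0.0017, 0.232]
ee_rot: [3.141, -0.055, 0.002]
force: [-4.8, 1.0, 17.6]
width: 0.005
```

View pics/sc8.png

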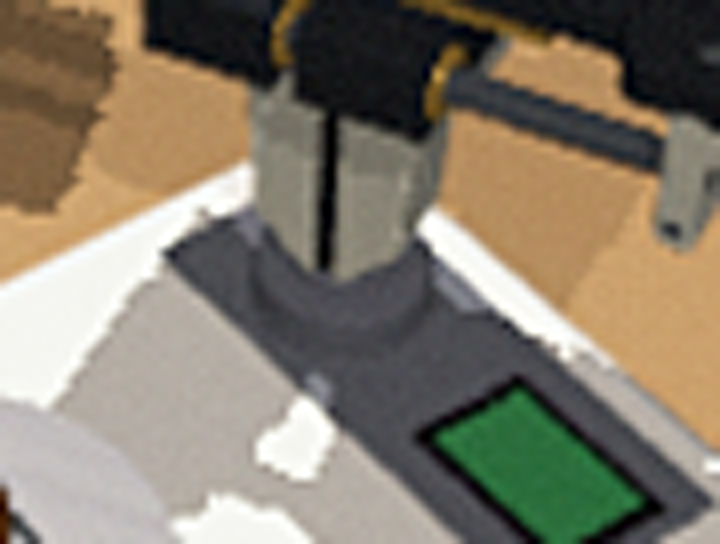

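View pics/si8.png

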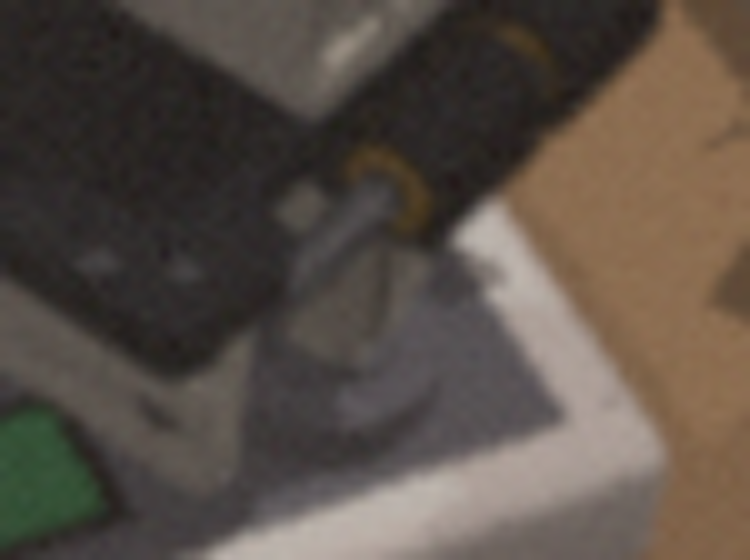

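```bash
for i in 1 2 3 4 5 6 7 8 9; do python3 -m pendant '[[[0,0,-1,0,0,0,1],[0,0,-1,0,0,0,1]]]' | grep -E 'pos|force'; done
```

```text
position: [0.4958, 0.0017, 0.2322]
force: [-2.4, 1.6, 10.0]
position: [0.4958, 0.0016, 0.2328]
force: [-0.8, 1.1, 3.2]
position: [0.4959, 0.0016, 0.2338]
force: [0.4, 1.6, 4.2]
position: [0.4958, 0.0014, 0.2348]
force: [0.1, 1.2, 3.5]
position: [0.4958, 0.0014, 0.2357]
force: [0.3, 1.6, 2.4]
position: [0.4958, 0.0013, 0.2368]
force: [0.3, 0.7, 1.5]
position: [0.4957, 0.0014, 0.2377]
force: [0.5, -0.7, 1.4]
position: [0.4955, 0.0014, 0.2386]
force: [-0.6, 0.6, 0.2]
position: [0.4957, 0.0015, 0.2397]
force: [1.0, 0.6, -0.6]
```

Run:
```python
from h import *
d,w=cam('side'),cam('scene')
for z in(.06,.05,.046,.042): print(z,proj(d,(.496,.0015,z)),proj(w,(.496,.0015,z)))
z=np.array([.2338,.2348,.2357,.2368,.2377,.2386]);f=[4.2,3.5,2.4,1.5,1.4,.2];p=np.polyfit(z,f,1);print(p,-p[1]/p[0])
```

```text
0.06 [362.17655991 268.25976765] [332.09594686 206.30844366]
0.05 [361.70193527 272.07797237] [331.86253152 210.54524975]
0.046 [361.51440244 273.58524305] [331.77035631 212.21874707]
0.042 [361.32817471 275.08125669] [331.67885009 213.88031776]
[-804.48979592  192.24730612] 0.23896798579401324
```

The spring force fell from about 4 N to 0 over about 6 mm as I let the key up. The collar top sits about 11 mm below the key top, so the hard stop was the key's own end of travel. Retreating for a last look.

```bash
python3 -m pendant '[[[0,0,-10,0,0,0,1],[0,0,-40,0,0,0,1],[-10,0,-80,0,0,0,1],[-25,0,-120,0,0,0,1],[-40,0,-130,0,0,0,1],[-40,0,-130,0,0,0,1],[-40,0,-130,0,0,0,1],[-40,0,-130,0,0,0,1]]]'
python3 - <<'E'
from h import *
a=get_image('scene');crop(a,170,60,280,210,2.8,'pics/sc9.png');b=get_image('side');crop(b,200,150,260,190,3,'pics/si9.png')
E
```

```text
clock: 16.27
position: [0.456, 0.0028, 0.3687]
ee_rot: [3.141, -0.055, -0.003]
force: [0.7, -0.2, -0.4]
width: 0.004
```

View pics/sc9.png

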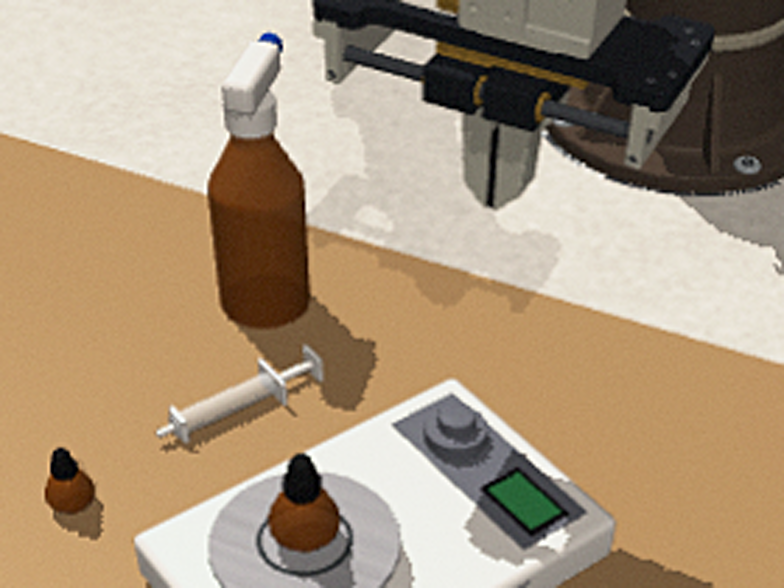

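View pics/si9.png

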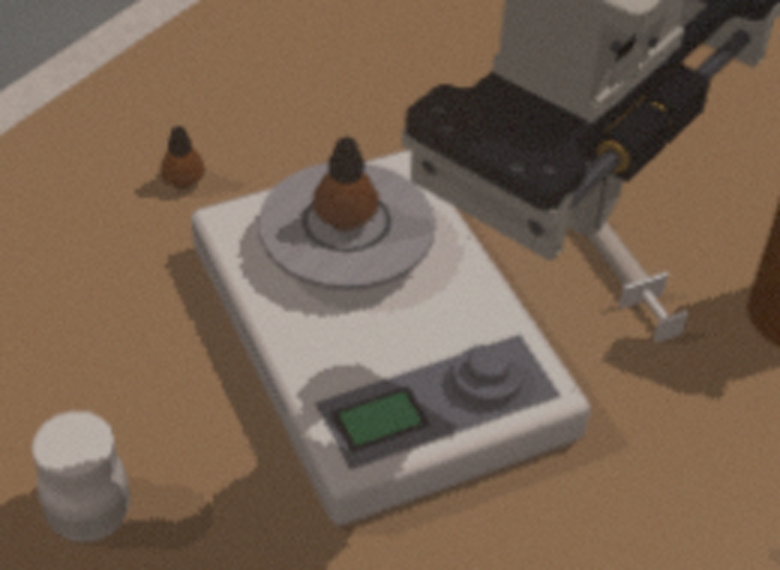

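The bottle stands upright inside the ring, at (304,520) in the scene crop and (346,195) in the side crop. The key is up again, the bystanders are in place and the hand is clear.

```bash
python3 -c "
from cell import arm
print(arm.sign_off())"
```

```text
the job is handed in; nothing more can be done
None
```

The job is handed in at about 16 s. The largest bottle, which was the one on the pan, stands upright inside the dark ring, and the key has been pressed fully down and let go.

- **Bottle:** I nudged it slowly, about 29 mm, at belly height with the two part-open fingertips, with no pinching or lifting. The measurement after I backed off put its axis about 1–1.5 mm from the ring's centre, within the roughly 2 mm camera calibration. The last pictures still show it upright inside the ring.
- **Key:** With the hand off the bottle, I pressed with shut fingertips until a hard stop. On release the force fell from about 4 N to 0 over about 6 mm, which matches full travel, and the last pictures show the key back up.
- **Other things:** The spray bottle, syringe and jar look unmoved in the last pictures. One of the two small bottles lies outside the final crops, but the arm never went near it.
- **Pressed too hard:** My last press steps went further than needed. The fingertips briefly pushed on the key's stop with about 50 N. That is below the 120 N wrist limit, and I read the 40 N limit as applying to the arm and gripper body, but I can't confirm it excludes the fingertips.

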